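Press the proud lids of the sample jars home

TASK

Three white sample jars with black push-on lids stand on the bench; one is closed, but on the other two the lid is not seated and a white band of neck shows under it. Press those two lids straight down until they are fully home like the third, and leave all three jars standing upright where they are.

Things in the scene. Friction and masses are not known exactly. Their poses are not given: they have to be found in the camera images.
- jar_a: one of three alike white wide-mouth sample jars, loose, 74 mm across, 0.5 kg, 71 mm high to the shoulder on which the lid's skirt rests when home; origin at the centre of its underside, z up its axis
- lid_a (a joint): push-on lid of jar_a, black, ribbed, flat-topped, 68 mm across and 26 mm high, centred on the jar's axis. Value in m: 0 = standing 20 mm proud (lid top 117 mm above the jar's underside), 0.020 = fully home (lid top 97 mm above it); grows as the lid goes down. It slides on the neck with about 8 N of friction and stays where it is left
- jar_b: one of three alike white wide-mouth sample jars, loose, 74 mm across, 0.5 kg, 71 mm high to the shoulder on which the lid's skirt rests when home; origin at the centre of its underside, z up its axis
- lid_b (a joint): push-on lid of jar_b, black, ribbed, flat-topped, 68 mm across and 26 mm high, centred on the jar's axis. Value in m: 0 = standing 20 mm proud (lid top 117 mm above the jar's underside), 0.020 = fully home (lid top 97 mm above it); grows as the lid goes down. It slides on the neck with about 8 N of friction and stays where it is left
- jar_c: one of three alike white wide-mouth sample jars, loose, 74 mm across, 0.5 kg, 71 mm high to the shoulder on which the lid's skirt rests when home; origin at the centre of its underside, z up its axis
- lid_c (a joint): push-on lid of jar_c, black, ribbed, flat-topped, 68 mm across and 26 mm high, centred on the jar's axis. Value in m: 0 = standing 20 mm proud (lid top 117 mm above the jar's underside), 0.020 = fully home (lid top 97 mm above it); grows as the lid goes down. It slides on the neck with about 8 N of friction and stays where it is left
Mind the look-alikes: they are no part of the job. What is shaped like the jar_b but blue is not meant.

How it is judged:
At the end, for the whole second after the job is handed in: All three lids are home to within 3 mm, and all three jars stand upright (within 0.1 rad), at rest and within 30 mm of where they stood (value of joint each of lid_a, lid_b, lid_c above 0.017 m and angle between each of jar_a, jar_b, jar_c's own z axis and vertical below 0.1 rad and distance of each of jar_a, jar_b, jar_c from where it was at the start of the episode below 0.03 m and linear speed of each of jar_a, jar_b, jar_c below 0.02 m/s); the robot touches nothing.
It fails at once if a jar is tipped over (angle between any of jar_a, jar_b, jar_c's own z axis and vertical above 0.5 rad).
It also fails if it takes over 35 s, if anything falls off the work surface, if the arm or the gripper's body presses on something with over 40 N, if the wrist force passes 120 N, or if a joint passes its speed limit or range.

ROBOT

A 6-joint arm with a two-finger parallel gripper is mounted at the origin on a cart in front of the work surface, level with it; the furniture and walls round the work are solid. World frame = base frame: x ahead of the robot, y to its left, z up, the work surface at z = 0. Lengths are in m, angles in rad, forces in N, time in s.
With the tool pointing down it reaches from about 0.35 to 0.85 m from the base axis. Payload 8.1 kg.
Tool frame: the origin (TCP) lies at the very end of the fingers, on their centre line; the grasp point (between the pads) lies 19 mm behind it; z points along the fingers, y is the line along which they close (so a half turn about z gives the same grasp; the last joint's range is limited). The gripper opens to 85 mm and grips with 20 to 120 N. Pads are 22 mm wide; open, the fingers measure 114 mm over their backs; the gripper's body (76 mm by 85 mm) begins 54 mm behind the grasp point. The pads swing forward as they close: fully open they stand 13 mm farther back than shut.
Start: joints at [-1.255, 0.13, 1.488, -0, 1.523, -0.085], TCP at [0.234, -0.552, 0.231] pointing down, gripper open.
Joint ranges: [-2.96, 2.96], [-0.89, 2.26], [0.02, 2.5], [-1.34, 4.48], [0, 2.73], [-2.66, 2.66]. Speed limits (rad/s): [2.39, 2.39, 2.79, 3.14, 3.14, 3.14].

INTERFACE

Orientations are given as [roll, pitch, yaw] about the fixed x, y, z axes, in that order (R = Rz(yaw) Ry(pitch) Rx(roll)).
In Python, from bench import env, optics, workorder gives the robot as it stands.
- The arm moves only by the tool step_arm, never from a script. Its argument "series" is a list of rows, each an object with "dp": the shift along the tool's x, y, z each as a share of 400 mm, from -1 to 1, a list of three; "delta_rot": the turn, a rotation vector about the tool's x, y, z each as a share of 60 degrees, from -1 to 1, a list of three; "claw": the finger opening in mm, from 0 to 85.4. A call has 1 to 12 rows; each row is the pose to reach, as a shift and turn from the pose commanded when the call began, along the tool's axes at that moment; what a row does not reach only later rows make up. A row lasts 1/12 s, in which the tool goes at most 41.7 mm and 7.16 degrees, less where a joint would pass 70% of its speed; a pose out of reach is approached as far as the arm can. A call with a number of a shift or a turn outside -1 to 1 is refused whole. A call with a gripper value outside its range is refused whole. The fingers move at their own pace and stop on an object; the grip force is fixed at half the most. Time passes only in rows, so rows that repeat a pose let the fingers close. It gives the time, the measured TCP pose, the force, the opening and the grip force at its end, in the units of the state.
- env.state(): the state, without advancing time (a new reading comes with each control period).
- optics.get_image(name): name is "scene" or "top" or "wrist"; returns the picture (480x640x3 uint8, red, green, blue); there is no depth.
- optics.camera_info(name): a dict with "vfov" (degrees; the focal length in pixels is half the picture's height over the tangent of half this angle, whatever the lens; pixels are square), "cx", "cy" (the principal point, pixels), "rvec" (rotation vector, rad) and "tvec" (3), from world to camera coordinates, as OpenCV has them; the wrist camera has in their place "hand_eye" (4x4, takes a point from camera to tool coordinates, whose origin is the TCP and whose axes are the flange's). Camera axes: x right, y down, z forward; pixel columns grow to the right and rows downward; lengths in m; the calibration is good to about 2 mm. A picture is of the moment at which its call begins: read the wrist's pose just before it. camera_info takes no time and is no camera call.
- workorder.hand_in(): hands the job in; it is judged then, once.
The state is a dict: "clock": time; "joint_pos": joint angles; "qd": joint speeds; "joint_torque": joint torques, N m; "tool_pos": TCP position; "orientation": TCP orientation; "wrist_force": force on the tool from outside, world axes, zero at the start; "wrist_torque": the same for the moment, N m; "gripper_width": finger opening in m; "grasp_force": force on a finger pad.
Only numpy, scipy, OpenCV 4.12 (cv2) and the standard library are available. Lean on these libraries where they do the work, as an engineer would, in place of code of your own. Each camera call takes 0.05 s, during which the arm holds its last target. There are 200 camera calls.

## Working session

There is one attempt and no reset: what is moved stays moved. The work goes in short steps, Python scripts to look and compute and a tool call to move; the robot and the scene stay as the last step left them, time stands still between calls to the robot, and variables do not carry over. Pictures are saved under pics/ and viewed, at most 10 in all, crops included, and the job is handed in when it is done.

Besides the shell and the picture viewer there is one more tool, called after "Request:" in YAML: its name, and indented under it one key for each argument. step_arm: Moves the arm, as the interface text tells. Shift numbers are shares of 400 mm and turn numbers shares of 60 degrees, none past 1 either way. Its arguments: {"type":"object","properties":{"series":{"type":"array"}},"required":["series"]}

```bash
mkdir -p pics; python3 - <<'E'
from bench import env, optics
import cv2
for n in("scene","top"):
    cv2.imwrite(f"pics/{n}0.png",optics.get_image(n)[:,:,::-1]); print(n,optics.camera_info(n))
s=env.state();print(s)
print(optics.camera_info("wrist"))
E
```

```text
scene {'vfov': 43.150237892746375, 'cx': 310.79632628920695, 'cy': 237.89308432605011, 'rvec': array([ 0.83841743, -2.62312347,  0.99244604]), 'tvec': array([0.30682341, 0.35928982, 0.65795905])}
top {'vfov': 55.747491778962285, 'cx': 330.29145718319904, 'cy': 239.52810854139815, 'rvec': array([ 2.23147466, -2.17614243,  0.06659248]), 'tvec': array([-0.17632727,  0.48131485,  0.92457213])}
{'clock': 0.1, 'joint_pos': array([-1.25540209e+00,  1.31084787e-01,  1.48916702e+00,  2.59429533e-05,
        1.52296949e+00, -8.53985194e-02]), 'qd': array([-0.00073302, -0.00231973, -0.0020275 ,  0.00036579,  0.00104059,
        0.00038372]), 'joint_torque': array([ 8.16642387e-04, -5.70953679e+01, -5.01940870e+01, -2.42214328e-04,
        8.11583275e-03,  1.72490229e-05]), 'tool_pos': array([ 0.23396975, -0.5519805 ,  0.23035167]), 'orientation': array([-3.13997215e+00, -1.64731817e-04,  4.00791364e-01]), 'wrist_force': array([ 0.45623602, -0.15390829,  0.05774132]), 'wrist_torque': array([ 0.01909802, -0.03565676, -0.00104546]), 'grasp_force': 0.0, 'gripper_width': 0.08542762737740892}
{'vfov': 69.7154271900642, 'cx': 313.39864699143556, 'cy': 234.6118418684093, 'hand_eye': array([[-1.45278277e-04, -9.50007557e-01, -3.12226872e-01,
         8.04639516e-02],
       [ 9.99999894e-01, -2.74384149e-04,  3.69567016e-04,
         2.99957495e-04],
       [-4.36761563e-04, -3.12226786e-01,  9.50007497e-01,
        -1.43164090e-01],
       [ 0.00000000e+00,  0.00000000e+00,  0.00000000e+00,
         1.00000000e+00]])}
```

View pics/scene0.png

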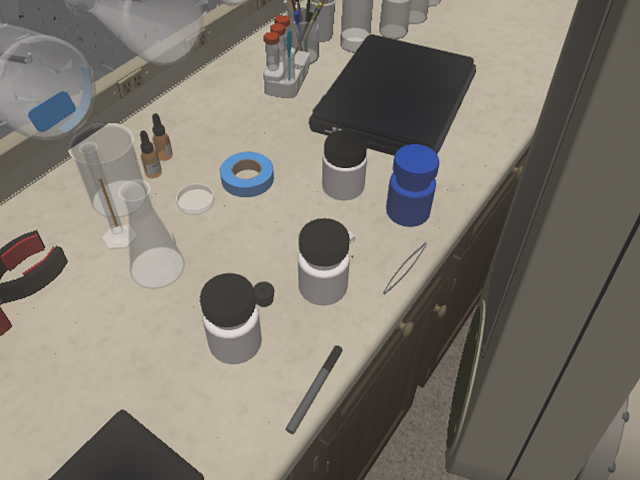

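View pics/top0.png

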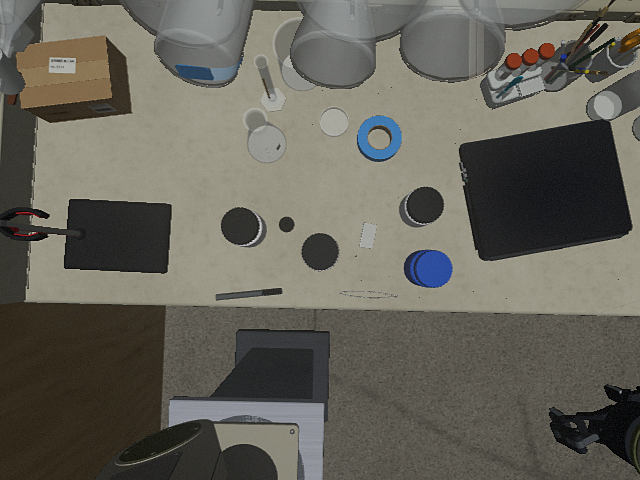

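Candidates: the scene view shows a proud black lid at (229,298) with a white band, a proud black lid at (324,242) with a white band, and a closed black lid at (345,148). The blue look-alike is at (415,162) and a small black cap at (264,293). In the top view, the lids are at (240,226), (320,251) and (424,205), blue is at (430,268), and the cap is at (287,224). I choose the two black lids with white bands.

```bash
cat > h.py <<'E'
import numpy as np, cv2
from bench import optics
def K(i):
    f=240/np.tan(np.radians(i['vfov']/2)); return np.array([[f,0,i['cx']],[0,f,i['cy']],[0,0,1]])
def hit(n,px,z):
    i=optics.camera_info(n);R=cv2.Rodrigues(i['rvec'])[0];c=-R.T@i['tvec']
    d=R.T@np.linalg.inv(K(i))@[*px,1]; return c+d*(z-c[2])/d[2]
def proj(n,P):
    i=optics.camera_info(n);return cv2.projectPoints(np.array(P,float),i['rvec'],i['tvec'],K(i),None)[0][:,0]
E
python3 - <<'E'
from h import *
im=cv2.imread("pics/top0.png"); sc=cv2.imread("pics/scene0.png")
a=np.linspace(0,2*np.pi,40)
for px,z in(((240,226),.117),((320,251),.117),((424,205),.097),((287,224),.03)):
    x,y=px; m=(im.max(2)<75).astype(np.uint8)
    n,l,st,ce=cv2.connectedComponentsWithStats(m); k=l[y,x]
    (c,r)=cv2.minEnclosingCircle(np.argwhere(l==k)[:,::-1].astype(np.float32)); 
    P=hit("top",c,z); e=hit("top",(c[0]+r,c[1]),z); print(px,c,st[k],"P",P,"r",np.linalg.norm(e-P), "scene", proj("scene",[P])[0])
    rr=.034 if z>.05 else .012
    for zz in (z,z-.026):
        q=proj("scene",np.c_[P[0]+rr*np.cos(a),P[1]+rr*np.sin(a),0*a+zz]); cv2.polylines(sc,[q.astype(int)],True,(0,255,0) if zz==z else (0,0,255),1)
cv2.imwrite("pics/crop1.png",cv2.resize(sc[120:380,180:450],None,fx=2.2,fy=2.2,interpolation=2))
E
```

```text
(240, 226) (239.80442810058594, 225.70809936523438) [ 221  207   38   38 1108] P [0.50176587 0.00351193 0.117     ] r 0.034904114311738385 scene [227.81621185 290.25269123]
(320, 251) (319.6776123046875, 251.27220153808594) [ 302  233   37   37 1053] P [ 0.45861716 -0.14396143  0.117     ] r 0.03380239351147959 scene [323.09521897 233.7185636 ]
(424, 205) (424.50347900390625, 204.66375732421875) [ 407  187   37   37 1059] P [ 0.55210053 -0.33959793  0.097     ] r 0.035361234493351525 scene [344.16319834 143.37893036]
(287, 224) (286.0, 224.0) [279 217  15  15 180] P [ 0.51398071 -0.07342523  0.03      ] r 0.015422134284760563 scene [262.4561005  287.22813437]
```

View pics/crop1.png

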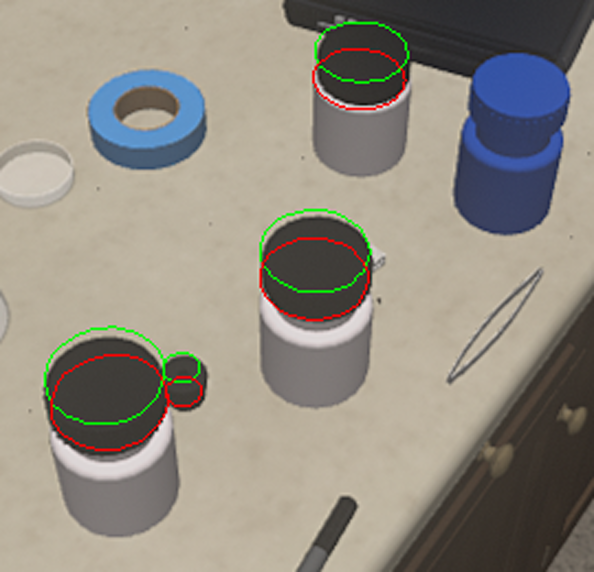

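The crop shows jars a and b with white bands, at scene (229,298) and (324,242), and the far one closed. Measured lid radii of 34–35 mm match the 68 mm diameter, and the two views agree. The overlay suggests the proud lids stand about 108–112 mm high. I'll move over the nearer one with the fingers closing.

Request:
step_arm:
  series:
    - {"dp":[0.915,-0.72,0],"delta_rot":[0,0,0],"claw":0}
    - {"dp":[0.915,-0.72,0],"delta_rot":[0,0,0],"claw":0}
    - {"dp":[0.915,-0.72,0],"delta_rot":[0,0,0],"claw":0}
    - {"dp":[0.915,-0.72,0],"delta_rot":[0,0,0],"claw":0}
    - {"dp":[0.915,-0.72,0],"delta_rot":[0,0,0],"claw":0}
    - {"dp":[0.915,-0.72,0],"delta_rot":[0,0,0],"claw":0}
    - {"dp":[0.915,-0.72,0],"delta_rot":[0,0,0],"claw":0}
    - {"dp":[0.915,-0.72,0],"delta_rot":[0,0,0],"claw":0}
    - {"dp":[0.915,-0.72,0],"delta_rot":[0,0,0],"claw":0}
    - {"dp":[0.915,-0.72,0],"delta_rot":[0,0,0],"claw":0}
    - {"dp":[0.915,-0.72,0],"delta_rot":[0,0,0],"claw":0}
    - {"dp":[0.915,-0.72,0],"delta_rot":[0,0,0],"claw":0}

```text
clock: 1.1
tool_pos: [0.4606, -0.1391, 0.231]
orientation: [-3.14, -0.002, 0.405]
wrist_force: [-0.3, -0.2, -0.3]
gripper_width: -0.0001
grasp_force: 0.0
```

Request:
step_arm:
  series:
    - {"dp":[0,0,0.1],"delta_rot":[0,0,0],"claw":0}
    - {"dp":[0,0,0.2],"delta_rot":[0,0,0],"claw":0}
    - {"dp":[0,0,0.25],"delta_rot":[0,0,0],"claw":0}
    - {"dp":[0,0,0.25],"delta_rot":[0,0,0],"claw":0}
    - {"dp":[0,0,0.25],"delta_rot":[0,0,0],"claw":0}

```text
clock: 1.52
tool_pos: [0.4575, -0.1442, 0.1302]
orientation: [-3.139, 0.002, 0.401]
wrist_force: [0.0, -0.4, 0.2]
gripper_width: 0.0001
grasp_force: 0.0
```

```bash
python3 - <<'E'
from h import *
from bench import env
print(env.state()['tool_pos'])
a=optics.get_image("scene")[:,:,::-1][120:380,180:450]; b=optics.get_image("wrist")[:,:,::-1]
a=cv2.resize(a,(400,385));b=cv2.resize(b,(400,300)); o=np.zeros((385,800,3),np.uint8);o[:,:400]=a;o[:300,400:]=b
cv2.imwrite("pics/c2.png",o)
E
```

```text
[ 0.45751185 -0.14418995  0.13024004]
```

View pics/c2.png

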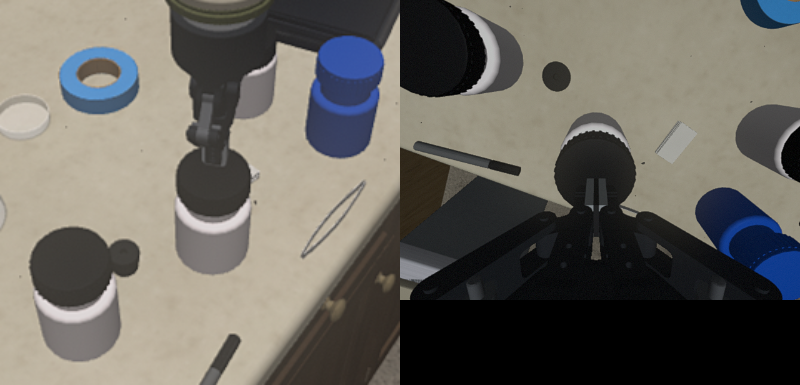

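The picture shows the fingertips over the lid's middle, at (215,160) in the scene crop and (597,185) in the wrist view. Now I press slowly.

Request:
step_arm:
  series:
    - {"dp":[0,0,0.02],"delta_rot":[0,0,0],"claw":0}
    - {"dp":[0,0,0.03],"delta_rot":[0,0,0],"claw":0}
    - {"dp":[0,0,0.036],"delta_rot":[0,0,0],"claw":0}
    - {"dp":[0,0,0.042],"delta_rot":[0,0,0],"claw":0}
    - {"dp":[0,0,0.048],"delta_rot":[0,0,0],"claw":0}
    - {"dp":[0,0,0.053],"delta_rot":[0,0,0],"claw":0}
    - {"dp":[0,0,0.058],"delta_rot":[0,0,0],"claw":0}
    - {"dp":[0,0,0.062],"delta_rot":[0,0,0],"claw":0}
    - {"dp":[0,0,0.066],"delta_rot":[0,0,0],"claw":0}
    - {"dp":[0,0,0.07],"delta_rot":[0,0,0],"claw":0}
    - {"dp":[0,0,0.07],"delta_rot":[0,0,0],"claw":0}

```text
clock: 2.53
tool_pos: [0.459, -0.1446, 0.1039]
orientation: [3.141, -0.0, 0.401]
wrist_force: [-2.6, -0.4, 4.5]
gripper_width: 0.0
grasp_force: 2.2
```

In contact. I continue in 1 mm steps towards 97 mm.

Request:
step_arm:
  series:
    - {"dp":[0,0,0.004],"delta_rot":[0,0,0],"claw":0}
    - {"dp":[0,0,0.008],"delta_rot":[0,0,0],"claw":0}
    - {"dp":[0,0,0.012],"delta_rot":[0,0,0],"claw":0}
    - {"dp":[0,0,0.015],"delta_rot":[0,0,0],"claw":0}
    - {"dp":[0,0,0.017],"delta_rot":[0,0,0],"claw":0}
    - {"dp":[0,0,0.017],"delta_rot":[0,0,0],"claw":0}

```text
clock: 3.03
tool_pos: [0.459, -0.1446, 0.0972]
orientation: [3.141, -0.0, 0.401]
wrist_force: [-2.6, 0.7, 6.7]
gripper_width: -0.0004
grasp_force: 2.8
```

Request:
step_arm:
  series:
    - {"dp":[0,0,0.0015],"delta_rot":[0,0,0],"claw":0}
    - {"dp":[0,0,0.003],"delta_rot":[0,0,0],"claw":0}
    - {"dp":[0,0,0.003],"delta_rot":[0,0,0],"claw":0}

```text
clock: 3.28
tool_pos: [0.4594, -0.1448, 0.097]
orientation: [3.14, -0.001, 0.401]
wrist_force: [-5.4, 2.5, 14.4]
gripper_width: 0.0001
grasp_force: 6.9
```

Force rose with no further travel at z = 97.0 mm, so this lid is home. I lift and go over to the other one.

Request:
step_arm:
  series:
    - {"dp":[0,0,-0.05],"delta_rot":[0,0,0],"claw":0}
    - {"dp":[0,0,-0.12],"delta_rot":[0,0,0],"claw":0}
    - {"dp":[0,0,-0.17],"delta_rot":[0,0,0],"claw":0}
    - {"dp":[0.06,-0.074,-0.17],"delta_rot":[0,0,0],"claw":0}
    - {"dp":[0.12,-0.148,-0.17],"delta_rot":[0,0,0],"claw":0}
    - {"dp":[0.18,-0.22,-0.17],"delta_rot":[0,0,0],"claw":0}
    - {"dp":[0.243,-0.297,-0.17],"delta_rot":[0,0,0],"claw":0}
    - {"dp":[0.243,-0.297,-0.17],"delta_rot":[0,0,0],"claw":0}
    - {"dp":[0.243,-0.297,-0.12],"delta_rot":[0,0,0],"claw":0}
    - {"dp":[0.243,-0.297,-0.086],"delta_rot":[0,0,0],"claw":0}
    - {"dp":[0.243,-0.297,-0.086],"delta_rot":[0,0,0],"claw":0}

```text
clock: 4.2
tool_pos: [0.4999, 0.0035, 0.1265]
orientation: [-3.139, 0.004, 0.402]
wrist_force: [-0.7, -0.6, -0.6]
gripper_width: -0.0002
grasp_force: 0.0
```

```bash
python3 - <<'E'
from h import *
from bench import env
print(env.state()['tool_pos'])
a=optics.get_image("scene")[:,:,::-1][120:380,180:450]; b=optics.get_image("wrist")[:,:,::-1]
a=cv2.resize(a,(400,385));b=cv2.resize(b,(400,300)); o=np.zeros((385,800,3),np.uint8);o[:,:400]=a;o[:300,400:]=b
cv2.imwrite("pics/c3.png",o)
E
```

```text
[0.4998551  0.00347187 0.12654765]
```

View pics/c3.png

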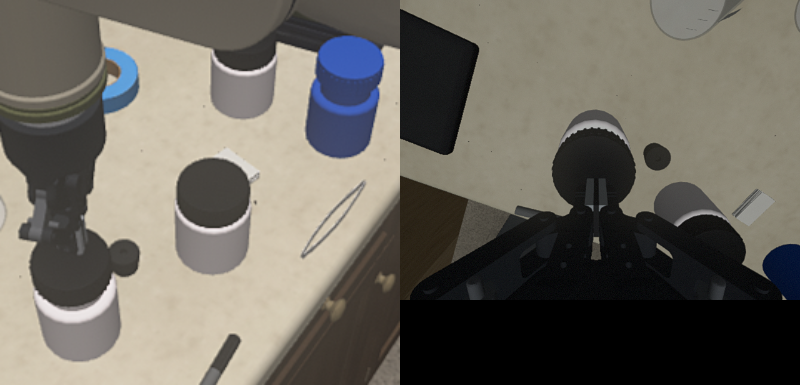

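The picture shows jar b closed with no neck band, unmoved at (212,215), and the fingertips over the middle of the other lid. I press it now.

Request:
step_arm:
  series:
    - {"dp":[0,0,0.015],"delta_rot":[0,0,0],"claw":0}
    - {"dp":[0,0,0.025],"delta_rot":[0,0,0],"claw":0}
    - {"dp":[0,0,0.031],"delta_rot":[0,0,0],"claw":0}
    - {"dp":[0,0,0.037],"delta_rot":[0,0,0],"claw":0}
    - {"dp":[0,0,0.043],"delta_rot":[0,0,0],"claw":0}
    - {"dp":[0,0,0.048],"delta_rot":[0,0,0],"claw":0}
    - {"dp":[0,0,0.053],"delta_rot":[0,0,0],"claw":0}
    - {"dp":[0,0,0.058],"delta_rot":[0,0,0],"claw":0}
    - {"dp":[0,0,0.063],"delta_rot":[0,0,0],"claw":0}
    - {"dp":[0,0,0.068],"delta_rot":[0,0,0],"claw":0}
    - {"dp":[0,0,0.072],"delta_rot":[0,0,0],"claw":0}
    - {"dp":[0,0,0.072],"delta_rot":[0,0,0],"claw":0}

```text
clock: 5.3
tool_pos: [0.5021, 0.0027, 0.1015]
orientation: [3.141, -0.0, 0.401]
wrist_force: [-2.6, 0.0, 3.9]
gripper_width: 0.0001
grasp_force: 2.1
```

Request:
step_arm:
  series:
    - {"dp":[0,0,0.004],"delta_rot":[0,0,0],"claw":0}
    - {"dp":[0,0,0.008],"delta_rot":[0,0,0],"claw":0}
    - {"dp":[0,0,0.011],"delta_rot":[0,0,0],"claw":0}
    - {"dp":[0,0,0.014],"delta_rot":[0,0,0],"claw":0}
    - {"dp":[0,0,0.014],"delta_rot":[0,0,0],"claw":0}

```text
clock: 5.72
tool_pos: [0.5027, 0.0026, 0.097]
orientation: [3.141, -0.001, 0.401]
wrist_force: [-5.7, -0.6, 13.8]
gripper_width: -0.0001
grasp_force: 6.7
```

Home at 97.0 mm with force rising. I lift straight off and check.

Request:
step_arm:
  series:
    - {"dp":[0,0,-0.05],"delta_rot":[0,0,0],"claw":0}
    - {"dp":[0,0,-0.12],"delta_rot":[0,0,0],"claw":0}
    - {"dp":[0,0,-0.2],"delta_rot":[0,0,0],"claw":0}
    - {"dp":[0,0,-0.27],"delta_rot":[0,0,0],"claw":0}
    - {"dp":[0,0,-0.3],"delta_rot":[0,0,0],"claw":0}
    - {"dp":[0,0,-0.3],"delta_rot":[0,0,0],"claw":0}
    - {"dp":[0,0,-0.3],"delta_rot":[0,0,0],"claw":0}

```text
clock: 6.3
tool_pos: [0.5022, 0.0028, 0.2152]
orientation: [3.141, -0.001, 0.401]
wrist_force: [-0.7, -0.7, -0.3]
gripper_width: -0.0002
grasp_force: 0.0
```

```bash
python3 - <<'E'
from h import *
cv2.imwrite("pics/c4.png",cv2.resize(optics.get_image("scene")[:,:,::-1][120:380,180:450],(540,520)))
E
```

```text
(no output)
```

View pics/c4.png

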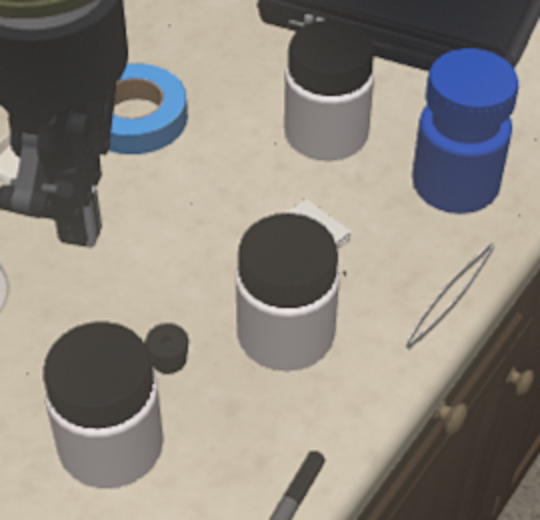

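All three lids, at (98,375), (287,260) and (330,60), sit on their shoulders. The jars are upright and the tool is clear.

```bash
python3 -c "
from bench import workorder
print(workorder.hand_in())"
```

```text
the job is handed in; nothing more can be done
None
```

I pressed both unseated lids home (lid tops at 97 mm, like the third); all three jars stand upright where they were, the tool is clear, and the job was handed in just after 6.3 s on the robot's clock, though no verdict was returned.

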